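# Load the sloped window test board

## Robot

A 6-joint arm with a two-finger parallel gripper is mounted at the origin on the work surface. World frame = base frame: x ahead of the robot, y to its left, z up, the work surface at z = 0. Lengths are in m, angles in rad, forces in N, time in s.
With the tool pointing down it reaches from about 0.35 to 0.975 m from the base axis. Payload 4.9 kg.
Tool frame: the origin (TCP) lies at the very end of the fingers, on their centre line; the grasp point (between the pads) lies 19 mm behind it (ctrl.tcp_to_grasp is the z of the grasp point in the tool frame, in m); z points along the fingers, y is the line along which they close (so a half turn about z gives the same grasp; the last joint's range is limited). The gripper opens to 85 mm and grips with 20 to 120 N. Pads are 22 mm wide; open, the fingers measure 114 mm over their backs; the gripper's body (76 mm by 85 mm) begins 54 mm behind the grasp point. The pads swing forward as they close: fully open they stand 13 mm farther back than shut.
Start: joints at [-1.288, 0.053, 1.613, -0, 1.476, -0.119], TCP at [0.244, -0.575, 0.231] pointing down, gripper open.
Joint ranges: [-3.01, 3.01], [-1.01, 2.22], [0.06, 2.58], [-1.02, 4.17], [0.09, 2.62], [-3.14, 3.14]. Speed limits (rad/s): [2.57, 2.57, 3.14, 3.14, 3.14, 3.14].

## Interface

Orientations are given as a rotation vector (axis times angle).
In Python, from station import ctrl, eyes, job, nets gives the robot as it stands. The module is installed in compiled form; this text tells all that it offers.
- The arm moves only by the tool jog_arm, never from a script. Its argument "commands" is one flat list of numbers, 7 for each row, row after row: the shift along the tool's x, y, z each as a share of 0.06 m, from -1 to 1, then the turn, a rotation vector about the tool's x, y, z each as a share of 0.1 rad, from -1 to 1, then the finger opening in mm, from 0 to 85.4. In form: [x, y, z, ax, ay, az, grip, x, y, z, ax, ay, az, grip, ...]. A call has 1 to 20 rows; each row shifts and turns the commanded pose from where the row before left it, along the tool's axes as they then stand; what a row does not reach is not made up. A row lasts 1/8 s, in which the tool goes at most 62.5 mm and 10.7 degrees, less where a joint would pass 70% of its speed; a pose out of reach is approached as far as the arm can. A call with a number of a shift or a turn outside -1 to 1 is refused whole. A call with a gripper value outside its range is refused whole. The fingers move at their own pace and stop on an object; "newtons" is the grip in N (left out, the last holds). Time passes only in rows, so rows that do not move let the fingers close. It gives the time, the measured TCP pose, the force, the opening and the grip force at its end, in the units of the state.
- ctrl.get_obs(): the state, without advancing time (a new reading comes with each control period).
- eyes.get_image(name): name is "scene" or "side" or "wrist"; returns a dict with "image" (480x640x3 uint8, red, green, blue), "z_map" (480x640 float32, m along the optical axis (not along the pixel's ray), 0 where there is no reading), "K" (3x3 intrinsics, pixels), "cam_to_world" (4x4, takes a point from camera to world coordinates). Camera axes: x right, y up, looking along -z (the intrinsics and any distortion apply to the point x, -y, -z); pixel columns grow to the right and rows downward; lengths in m; the calibration is good to about 2 mm. A picture is of the moment at which its call begins.
- job.finish_job(): hands the job in; it is judged then, once.
Trained networks look in the newest picture that a camera, given by its name, has taken for a name from the list of things; names that differ only in an ending like _2 or _b are one class to them, and where a whole thing is asked for, a point or a joint stands for the part that bears it (a point fixed in the world has none). Each returns a list of dicts, best first, with "p" (0 to 1); they miss things now and then, are a little off and sometimes report something else, mostly with a low value. They report only what shows in the picture. A call takes as long as a camera call.
- nets.silhouettes(camera, name): "mask" (480x640 bool, what is visible of it) and "bbox" ([left, top, right, bottom] in pixels, round what is visible of it).
The state is a dict: "t": time; "q": joint angles; "dq": joint speeds; "effort": joint torques, N m; "tool_pos": TCP position; "tool_rot": TCP orientation; "contact_force": force on the tool from outside, world axes, zero at the start; "wrist_torque": the same for the moment, N m; "opening": finger opening in m; "grip_force": force on a finger pad.
Only numpy, scipy, OpenCV 4.12 (cv2) and the standard library are available. Lean on these libraries where they do the work, as an engineer would, in place of code of your own. Each camera call takes 0.05 s, during which the arm holds its last target. There are 200 camera calls.

## Task

Get the sloped test board ready and start it: take every small steel blank off the board and stand it upright on the floor of the wooden tray, then put a spare glass window in every bay without one, lying flat on the slope between its ribs and down against the ledge; leave the windows already on the board where they are, and any spare you do not need standing on the table. When all four bays hold a window, press the three keys of the key box fully down one at a time, from the smallest to the largest, and do not disturb the other things on the bench.

Things in the scene. Friction and masses are not known exactly. Their poses are not given: they have to be found in the camera images.
- deck: sloped face of the fixed test board, tilted 20 deg, low edge to the robot. Origin on the slope in the middle of the row of 4 seats, 88 mm above the table; x up the slope, y left along the row, z out of the slope. ledge 12 mm high, inner face at x = -46 mm; 5 black ribs (8 mm high and thick) at y = 0, +-110, +-220 mm part the bays
- bay0 (a point): seat 0 of 4 (0 is the leftmost seen from the robot, +y): the point of the sloped surface under the middle of a window seated in that bay, 2 mm clear of the ledge; axes as deck
- bay1 (a point): seat 1 of 4 (0 is the leftmost seen from the robot, +y): the point of the sloped surface under the middle of a window seated in that bay, 2 mm clear of the ledge; axes as deck
- bay2 (a point): seat 2 of 4 (0 is the leftmost seen from the robot, +y): the point of the sloped surface under the middle of a window seated in that bay, 2 mm clear of the ledge; axes as deck
- bay3 (a point): seat 3 of 4 (0 is the leftmost seen from the robot, +y): the point of the sloped surface under the middle of a window seated in that bay, 2 mm clear of the ledge; axes as deck
- mounted0: a glass window: clear green glass disc 88 mm in diameter and 10 mm thick with an upright aluminium hub on its middle, 36 mm in diameter and 40 mm high (50 mm over all), about 0.25 kg; origin at the centre of the disc's underside, z along the hub; already seated in one of the bays, or absent (None)
- mounted1: a glass window: clear green glass disc 88 mm in diameter and 10 mm thick with an upright aluminium hub on its middle, 36 mm in diameter and 40 mm high (50 mm over all), about 0.25 kg; origin at the centre of the disc's underside, z along the hub; already seated in one of the bays, or absent (None)
- spare0: a glass window: clear green glass disc 88 mm in diameter and 10 mm thick with an upright aluminium hub on its middle, 36 mm in diameter and 40 mm high (50 mm over all), about 0.25 kg; origin at the centre of the disc's underside, z along the hub; a spare that stands on the table in front of the board at the start
- spare1: a glass window: clear green glass disc 88 mm in diameter and 10 mm thick with an upright aluminium hub on its middle, 36 mm in diameter and 40 mm high (50 mm over all), about 0.25 kg; origin at the centre of the disc's underside, z along the hub; a spare that stands on the table in front of the board at the start
- spare2: a glass window: clear green glass disc 88 mm in diameter and 10 mm thick with an upright aluminium hub on its middle, 36 mm in diameter and 40 mm high (50 mm over all), about 0.25 kg; origin at the centre of the disc's underside, z along the hub; a spare that stands on the table in front of the board at the start
- blank0: a steel blank: the same shape but smaller, a steel disc 64 mm in diameter and 10 mm thick with a steel hub 30 mm in diameter and 40 mm high (50 mm over all), 0.3 kg; origin at the centre of its underside, z along the hub; lies in one of the bays at the start, or absent (None)
- blank1: a steel blank: the same shape but smaller, a steel disc 64 mm in diameter and 10 mm thick with a steel hub 30 mm in diameter and 40 mm high (50 mm over all), 0.3 kg; origin at the centre of its underside, z along the hub; lies in one of the bays at the start, or absent (None)
- tray: fixed open wooden tray on the table at one side, 180 mm (its x) by 110 mm (its y) outside, 28 mm high, walls 6 mm and floor 6 mm thick; origin at the centre of its underside
- keybox: fixed grey key box on the table at the other side, 180 mm (its x) by 95 mm (its y) and 40 mm high; origin at the centre of its underside. Three round white spring keys stand in a row along its x, 55 mm apart, in any order
- key_small_top (a point): centre of the top face of the smallest key (18 mm in diameter) when it is up; it goes 6 mm down, 4 N
- key_medium_top (a point): centre of the top face of the middle-sized key (28 mm in diameter) when it is up; it goes 6 mm down, 4 N
- key_large_top (a point): centre of the top face of the largest key (40 mm in diameter) when it is up; it goes 6 mm down, 4 N
- key_small (a joint): travel of the smallest key, 0 up to 0.006 m fully down
- key_medium (a joint): travel of the middle-sized key, 0 up to 0.006 m fully down
- key_large (a joint): travel of the largest key, 0 up to 0.006 m fully down
- mug: white mug, 76 mm wide, 90 mm high, origin under its centre; a bystander
- tape: roll of tape lying flat, 90 mm in diameter, 22 mm high, a bystander
- bottle: small clear bottle, 56 mm in diameter, 100 mm high, origin under its centre; a bystander

How it is judged:
On the way, in this order (a step that is already met when the one before it is completed fails the run):
1. every bay holds a seated window and every blank stands in the tray (((distance between mounted0 and bay0 below 0.012 m and x of mounted0 in the frame of bay0 below 0.008 m) or (distance between mounted1 and bay0 below 0.012 m and x of mounted1 in the frame of bay0 below 0.008 m) or (distance between spare0 and bay0 below 0.012 m and x of spare0 in the frame of bay0 below 0.008 m) or (distance between spare1 and bay0 below 0.012 m and x of spare1 in the frame of bay0 below 0.008 m) or (distance between spare2 and bay0 below 0.012 m and x of spare2 in the frame of bay0 below 0.008 m)) and ((distance between mounted0 and bay1 below 0.012 m and x of mounted0 in the frame of bay1 below 0.008 m) or (distance between mounted1 and bay1 below 0.012 m and x of mounted1 in the frame of bay1 below 0.008 m) or (distance between spare0 and bay1 below 0.012 m and x of spare0 in the frame of bay1 below 0.008 m) or (distance between spare1 and bay1 below 0.012 m and x of spare1 in the frame of bay1 below 0.008 m) or (distance between spare2 and bay1 below 0.012 m and x of spare2 in the frame of bay1 below 0.008 m)) and ((distance between mounted0 and bay2 below 0.012 m and x of mounted0 in the frame of bay2 below 0.008 m) or (distance between mounted1 and bay2 below 0.012 m and x of mounted1 in the frame of bay2 below 0.008 m) or (distance between spare0 and bay2 below 0.012 m and x of spare0 in the frame of bay2 below 0.008 m) or (distance between spare1 and bay2 below 0.012 m and x of spare1 in the frame of bay2 below 0.008 m) or (distance between spare2 and bay2 below 0.012 m and x of spare2 in the frame of bay2 below 0.008 m)) and ((distance between mounted0 and bay3 below 0.012 m and x of mounted0 in the frame of bay3 below 0.008 m) or (distance between mounted1 and bay3 below 0.012 m and x of mounted1 in the frame of bay3 below 0.008 m) or (distance between spare0 and bay3 below 0.012 m and x of spare0 in the frame of bay3 below 0.008 m) or (distance between spare1 and bay3 below 0.012 m and x of spare1 in the frame of bay3 below 0.008 m) or (distance between spare2 and bay3 below 0.012 m and x of spare2 in the frame of bay3 below 0.008 m)) and (angle between the z axis of mounted0 and the z axis of deck, either way round below 0.08 rad or (height (world z) of mounted0 below 0.008 m and angle between mounted0's own z axis and vertical below 0.1 rad)) and (angle between the z axis of mounted1 and the z axis of deck, either way round below 0.08 rad or (height (world z) of mounted1 below 0.008 m and angle between mounted1's own z axis and vertical below 0.1 rad)) and (angle between the z axis of spare0 and the z axis of deck, either way round below 0.08 rad or (height (world z) of spare0 below 0.008 m and angle between spare0's own z axis and vertical below 0.1 rad)) and (angle between the z axis of spare1 and the z axis of deck, either way round below 0.08 rad or (height (world z) of spare1 below 0.008 m and angle between spare1's own z axis and vertical below 0.1 rad)) and (angle between the z axis of spare2 and the z axis of deck, either way round below 0.08 rad or (height (world z) of spare2 below 0.008 m and angle between spare2's own z axis and vertical below 0.1 rad)) and linear speed of each of mounted0, mounted1, spare0, spare1, spare2, blank0, blank1 below 0.03 m/s and x of blank0 in the frame of tray between -0.056 and 0.056 m and y of blank0 in the frame of tray between -0.025 and 0.025 m and height (world z) of each of blank0, blank1 below 0.012 m and angle between each of blank0, blank1's own z axis and vertical below 0.12 rad and x of blank1 in the frame of tray between -0.056 and 0.056 m and y of blank1 in the frame of tray between -0.025 and 0.025 m), for 0.2 s.
2. the smallest key is pressed down (value of joint key_small above 0.0042 m), for 0.05 s.
3. the middle-sized key is pressed down (value of joint key_medium above 0.0042 m), for 0.05 s.
4. the largest key is pressed down (value of joint key_large above 0.0042 m), for 0.05 s.
At the end, for the whole second after the job is handed in: Each bay holds a window at rest, flat on the slope (within 4.5 degrees), within 12 mm of its seat and not more than about 10 mm off the ledge; each blank stands upright on the tray's floor; spares not needed stand flat on the table; all keys are up again (all of step 1 and value of joint each of key_small, key_medium, key_large below 0.002 m); the robot touches nothing.
It fails at once if the mug, tape or bottle knocked or pushed away (4 cm) (distance of any of mug, tape, bottle from where it was at the start of the episode above 0.04 m).
It fails at once if a window that was already on the board taken off or shoved (3 cm) (distance of any of mounted0, mounted1 from where it was at the start of the episode above 0.03 m).
It fails at once if two keys down at once (value of joint each of key_small, key_medium above 0.003 m or value of joint each of key_small, key_large above 0.003 m or value of joint each of key_medium, key_large above 0.003 m).
Of mounted0, mounted1 only 1 to 2 are there at a start; the rules pass over those that are not, and their reading is None.
Of blank0, blank1 only 1 to 2 are there at a start; the rules pass over those that are not, and their reading is None.
At some moment in a run one of spare0, spare1, spare2, blank0, blank1 may be knocked a few centimetres aside while the robot is not near it.
It also fails if it takes over 210 s, if anything falls off the work surface, if the arm or the gripper's body presses on something with over 40 N, if the wrist force passes 120 N, or if a joint passes its speed limit or range.

## Working session

There is one attempt and no reset: what is moved stays moved. The work goes in short steps, Python scripts to look and compute and a tool call to move; the robot and the scene stay as the last step left them, time stands still between calls to the robot, and variables do not carry over. Pictures are saved under pics/ and viewed, at most 14 in all, crops included, and the job is handed in when it is done.

Besides the shell and the picture viewer there is one more tool, called after "Request:" as a command line: name --argument value ..., lists and objects as JSON in quotes. jog_arm: Moves the arm, as the interface text tells. Shift numbers are shares of 0.06 m and turn numbers shares of 0.1 rad, none past 1 either way. Its arguments: {"type":"object","properties":{"commands":{"type":"array","items":{"type":"number"}},"newtons":{"type":"number"}},"required":["commands"]}

```bash
mkdir -p pics; cat > h.py <<'E'
import numpy as np, cv2
from scipy.spatial.transform import Rotation as R
from station import ctrl, eyes, job, nets
def snap(cam, fn=None):
    d=eyes.get_image(cam)
    if fn: cv2.imwrite('pics/'+fn, cv2.cvtColor(d['image'],cv2.COLOR_RGB2BGR))
    return d
def cloud(d):
    z=d['z_map'];K=d['K'];v,u=np.mgrid[:480,:640]
    x=(u-K[0,2])/K[0,0]*z; y=(v-K[1,2])/K[1,1]*z
    P=np.stack([x,-y,-z,np.ones_like(z)],-1)@d['cam_to_world'].T
    P=P[...,:3]; P[z==0]=np.nan
    return P
def proj(d,p):
    c=np.linalg.inv(d['cam_to_world'])@np.append(p,1); K=d['K']
    return K[0,0]*c[0]/-c[2]+K[0,2], K[1,1]*-c[1]/-c[2]+K[1,2]
E
python3 - <<'E'
from h import *
o=ctrl.get_obs(); print({k:np.round(v,3) for k,v in o.items()}, ctrl.tcp_to_grasp)
for c in ['scene','side']:
    d=snap(c,c+'0.png'); print(c,np.round(d['cam_to_world'],2).tolist())
    np.savez(c+'0.npz',**d)
    for n in ['spare0','mounted0','blank0','tray','keybox','key_small_top','mug','tape','bottle','deck']:
        P=cloud(d)
        for s in nets.silhouettes(c,n):
            m=s['mask']; q=P[m]; print(n,round(s['p'],2),np.round(s['bbox']),np.round(np.nanmedian(q,0),3),np.round(np.nanmin(q,0),3),np.round(np.nanmax(q,0),3))
E
```

```text
{'t': np.float64(0.0), 'q': array([-1.288,  0.053,  1.614, -0.   ,  1.476, -0.119]), 'dq': array([ 0.   , -0.001,  0.   ,  0.   ,  0.001, -0.001]), 'effort': array([-0.0000e+00, -3.9368e+01, -3.7017e+01, -0.0000e+00,  7.0000e-03,
       -0.0000e+00]), 'tool_pos': array([ 0.244, -0.575,  0.23 ]), 'tool_rot': array([-3.076, -0.626,  0.   ]), 'contact_force': array([-0.411, -0.439,  0.29 ]), 'wrist_torque': array([ 0.034, -0.036, -0.01 ]), 'grip_force': np.float64(0.0), 'opening': np.float64(0.085)} -0.0187
scene [[0.79, -0.33, 0.52, 1.03], [0.61, 0.43, -0.66, -0.73], [-0.0, 0.84, 0.54, 0.69], [0.0, 0.0, 0.0, 1.0]]
spare0 0.91 [301. 256. 343. 292.] [ 0.457 -0.022  0.01 ] [ 0.395 -0.055 -0.002] [0.493 0.058 0.054]
spare0 0.87 [236. 297. 282. 341.] [ 0.452 -0.201  0.011] [ 0.383 -0.236 -0.003] [ 0.486 -0.137  0.054]
spare0 0.73 [444. 196. 464. 209.] [0.554 0.352 0.06 ] [0.534 0.337 0.051] [0.571 0.378 0.064]
spare0 0.64 [400. 235. 448. 274.] [0.643 0.041 0.106] [ 0.516  0.008 -0.002] [0.683 0.266 0.142]
spare0 0.58 [350. 220. 388. 250.] [0.443 0.164 0.01 ] [ 0.38   0.13  -0.002] [0.48  0.
[... 3017 characters left out ...]
.4    0.295 -0.006] [0.613 0.409 0.055]
keybox 0.42 [147. 346. 162. 357.] [0.491 0.357 0.062] [0.483 0.349 0.054] [0.502 0.365 0.068]
mug 0.83 [241. 385. 305. 450.] [0.279 0.305 0.048] [0.234 0.236 0.   ] [0.353 0.345 0.094]
mug 0.34 [102. 312. 222. 418.] [0.471 0.373 0.04 ] [ 0.4    0.293 -0.006] [0.611 0.409 0.055]
tape 0.51 [238. 297. 284. 342.] [0.423 0.186 0.012] [ 0.386  0.13  -0.003] [0.48  0.221 0.056]
tape 0.29 [128. 105. 336. 268.] [0.652 0.002 0.095] [ 0.578 -0.311 -0.003] [0.82  0.227 0.141]
bottle 0.93 [ 69. 264. 112. 314.] [0.671 0.351 0.063] [ 0.657  0.318 -0.004] [0.721 0.374 0.105]
deck 0.81 [126. 106. 336. 267.] [0.651 0.004 0.094] [ 0.578 -0.334 -0.003] [0.826 0.227 0.141]
```

View pics/scene0.png

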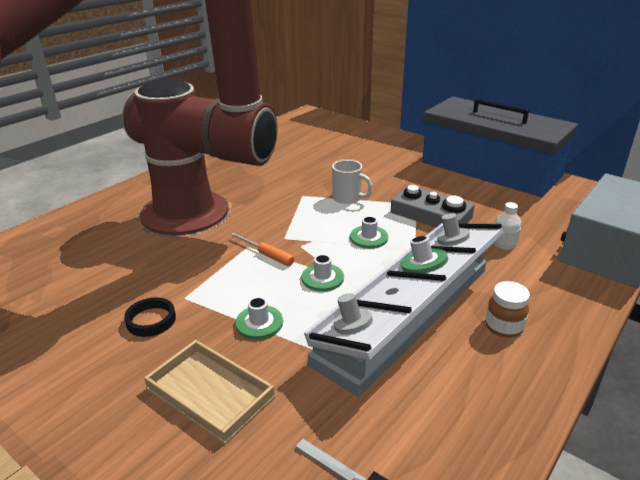

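View pics/side0.png

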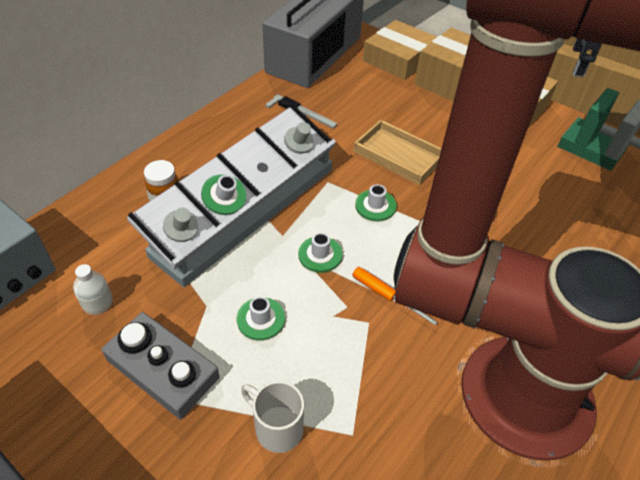

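The scene view shows a blank at (350,315) in bay3, an empty bay2 (spot at 392,291), a mounted window at (425,255) in bay1, and a blank at (453,230) in bay0. All three spares are needed, at (369,232), (323,272) and (259,317). The side view agrees, and shows the keys large, small, medium at (134,336), (157,354), (180,371).

```bash
cat > m.py <<'E'
from h import *
from scipy.optimize import least_squares
def fitcirc(xy,r,c0):
    f=lambda c: np.hypot(xy[:,0]-c[0],xy[:,1]-c[1])-r
    return least_squares(f,c0,loss='soft_l1',f_scale=0.001)
def hub(P,c,r,T=None,zlo=0.018,zhi=0.047):
    # P Nx3 points; optional frame T (R,t)
    Q=P if T is None else (P-T[1])@T[0]
    m=(Q[:,2]>zlo)&(Q[:,2]<zhi)&(np.hypot(Q[:,0]-c[0],Q[:,1]-c[1])<r+0.014)
    s=fitcirc(Q[m,:2],r,c); return s.x,m.sum(),np.sqrt(2*s.cost/max(m.sum(),1))
def clean(d):
    P=cloud(d).reshape(-1,3); return P[~np.isnan(P).any(1)]
E
python3 - <<'E'
from m import *
D={c:dict(np.load(c+'0.npz')) for c in ['scene','side']}
C={c:clean(D[c]) for c in D}
for c in C:
    P=C[c]; print('==',c)
    t=P[(P[:,0]>0.3)&(P[:,0]<0.5)&(abs(P[:,1])<0.25)&(abs(P[:,2])<0.008)]; print('table z',np.median(t[:,2]))
    # deck plane: bay2 area, bright
    q=P[(abs(P[:,0]-0.655)<0.045)&(P[:,1]>-0.09)&(P[:,1]<-0.02)&(P[:,2]>0.06)]
    for _ in range(4):
        A=np.c_[q[:,:2],np.ones(len(q))]; k=np.linalg.lstsq(A,q[:,2],rcond=None)[0]; r=q[:,2]-A@k; q=q[abs(r)<0.003]
    print('plane',np.round(k,4),len(q),'tilt',np.degrees(np.arctan(np.hypot(*k[:2]))), 'yaw',np.degrees(np.arctan2(k[1],k[0])))
    for g in [(0.44,0.175),(0.447,-0.01),(0.44,-0.19)]:
        print('spare',hub(P,g,0.018))
    # ribs: dark points above plane
    im=D[c]['image'].astype(int); Pf=cloud(D[c]); dark=(im.max(2)<45)
    h=Pf[...,2]-(Pf[...,0]*k[0]+Pf[...,1]*k[1]+k[2])
    for y in [-.22,-.11,0,.11,.22]:
        mm=dark&(abs(Pf[...,1]-y)<0.04)&(h>0.004)&(h<0.012)&(Pf[...,0]>0.56)&(Pf[...,0]<0.75)
        q=Pf[mm]
        if len(q)>20:
            vx,vy,x0,y0=cv2.fitLine(q[:,:2].astype(np.float32),cv2.DIST_HUBER,0,.01,.01).ravel(); print('rib',len(q),'yat.655',y0+vy/vx*(0.655-x0),'ang',np.degrees(np.arctan(vy/vx)),q[:,0].min(),q[:,0].max())
    # tray & keybox
    for nm,lo,hi,z in [('tray',(0.35,-0.45),(0.62,-0.25),(0.022,0.036)),('box',(0.38,0.27),(0.63,0.42),(0.034,0.046))]:
        m=(P[:,0]>lo[0])&(P[:,0]<hi[0])&(P[:,1]>lo[1])&(P[:,1]<hi[1])&(P[:,2]>z[0])&(P[:,2]<z[1])
        print(nm,m.sum(),cv2.minAreaRect(P[m,:2].astype(np.float32)),np.median(P[m,2]))
    for g in [(0.443,0.345),(0.496,0.351),(0.554,0.354)]:
        m=(np.hypot(P[:,0]-g[0],P[:,1]-g[1])<0.03)&(P[:,2]>0.056)&(P[:,2]<0.072); q=P[m]
        print('key',m.sum(),cv2.minEnclosingCircle(q[:,:2].astype(np.float32)),np.median(q,0))
E
```

```text
== scene
table z 0.0005008633437687537
plane [ 0.3619 -0.0104 -0.1444] 984 tilt 19.90188576796617 yaw -1.6534965596597213
spare (array([0.43413915, 0.17726483]), np.int64(176), np.float64(0.0011656821119240865))
spare (array([ 0.44622186, -0.0088451 ]), np.int64(213), np.float64(0.0010283923014366187))
spare (array([ 0.43962194, -0.18998712]), np.int64(238), np.float64(0.0009391504858243847))
rib 317 yat.655 -0.22472274 ang -1.3767011 0.590088159122707 0.7051207888572668
rib 229 yat.655 -0.114618935 ang -0.832364 0.6008974935361499 0.7080429844928511
rib 228 yat.655 -0.0047691506 ang -1.6178131 0.5967432494907516 0.7108437582684128
rib 129 yat.655 0.105851434 ang -1.7960865 0.6280503135768143 0.7149481157335079
rib 133 yat.655 0.21581276 ang -2.5514026 0.6299438105176068 0.7166335424908421
tray 1507 ((0.49503564834594727, -0.3605384826660156), (0.18270505964756012, 0.11281260848045349), 1.5159132480621338) 0.026916847679118283
box 922 ((0.4967811405658722, 0.35409581661224365), (0.18103544414043427, 0.10011091083288193), 3.6385083198547363) 0.03916912955879048
key 58 ((0.443664044141
[... 996 characters left out ...]
05 0.7094731740135105
rib 182 yat.655 0.2199482 ang -0.8048599 0.6028146704436562 0.7103755705188969
tray 716 ((0.4919707775115967, -0.35947924852371216), (0.18353340029716492, 0.11634219437837601), 0.25852349400520325) 0.02718370721631752
box 4024 ((0.4923243224620819, 0.3569014370441437), (0.181936576962471, 0.0960722267627716), 3.4648547172546387) 0.04082524083589001
key 247 ((0.43555915355682373, 0.35141026973724365), 0.019625451415777206) [0.43624457 0.3544267  0.06241041]
key 103 ((0.5042868852615356, 0.35534822940826416), 0.021370450034737587) [0.49184628 0.35750463 0.06212172]
key 436 ((0.5483708381652832, 0.35997244715690613), 0.024589641019701958) [0.54574062 0.36076597 0.06260098]
```

```bash
cat >> m.py <<'E'
YAW=-0.029
RD=(R.from_euler('z',YAW)*R.from_euler('y',-np.radians(20))).as_matrix()
TD=np.array([0.6425,-0.0015,0.088])
DOWN=R.from_euler('z',YAW)*R.from_rotvec([np.pi,0,0])
TILT=R.from_matrix(RD)*R.from_rotvec([np.pi,0,0])
def deckp(x,y,z): return TD+RD@np.array([x,y,z])
def plan(way,start=None):
    """way: list of (pos,Rot,grip,nrows); prints rounded rows and end pose"""
    o=ctrl.get_obs(); p=np.array(o['tool_pos']); r=R.from_rotvec(o['tool_rot'])
    if start: p,r=np.array(start[0]),start[1]
    rows=[]
    for pos,rot,g,n in way:
        pos=p if pos is None else np.array(pos); rot=r if rot is None else rot
        if n==0:
            n=int(max(np.ceil(np.linalg.norm(pos-p)/0.05),np.ceil((r.inv()*rot).magnitude()/0.09),1))
        p0=p.copy();dr=(r.inv()*rot).as_rotvec();r0=r
        for i in range(1,n+1):
            tp=p0+(pos-p0)*i/n; tr=r0*R.from_rotvec(dr*i/n)
            s=np.round(r.inv().apply(tp-p)/0.06,2); w=np.round((r.inv()*tr).as_rotvec()/0.1,2)
            assert abs(s).max()<=1 and abs(w).max()<=1,(s,w)
            rows.append([*s,*w,g]); p=p+r.apply(s*0.06); r=r*R.from_rotvec(w*0.1)
    out=[rows[i:i+20] for i in range(0,len(rows),20)]
    for b in out: print(len(b),'['+', '.join(','.join('%g'%(v+0) for v in x) for x in b)+']')
    print('end',np.round(p,4)); return p,r
E
python3 - <<'E'
from m import *
D={c:dict(np.load(c+'0.npz')) for c in ['scene','side']}
for c,off in [('scene',0.0005),('side',0.002)]:
    P=clean(D[c]); P[:,2]-=off; print(c)
    for nm,g,r in [('b0',(0,.165),.015),('m',(0,.055),.018),('b3',(0,-.165),.015)]:
        s=hub(P,g,r,(RD,TD)); Q=(P-TD)@RD
        a=Q[(np.hypot(*(Q[:,:2]-s[0]).T)<r-.003)&(Q[:,2]>.04)]
        print(nm,np.round(s[0],4),s[1],round(s[2],4),'top',np.round(np.median(a[:,2]),4))
    Q=(P-TD)@RD
    for y in (-.165,-.055,.055,.165):
        a=Q[(abs(Q[:,1]-y)<.045)&(abs(Q[:,2])<.02)&(Q[:,0]>-.07)&(Q[:,0]<-.036)]
        b=a[a[:,2]>.008]
        if len(b): print('ledge top x', y,len(b),np.round([b[:,0].min(),b[:,0].max(),b[:,2].max()],4))
    f=Q[(abs(Q[:,1]+.055)<.04)&(abs(Q[:,0])<.04)&(abs(Q[:,2])<.006)]; print('surf z',np.median(f[:,2]))
E
```

```text
scene
b0 [-0.002   0.1653] 210 0.0012 top 0.0496
m [-0.002   0.0555] 282 0.001 top 0.0501
b3 [-0.0017 -0.1647] 306 0.0009 top 0.0499
ledge top x -0.165 153 [-0.0566 -0.0452  0.0143]
ledge top x -0.055 149 [-0.0561 -0.0449  0.0141]
ledge top x 0.055 139 [-0.0569 -0.036   0.0133]
ledge top x 0.165 64 [-0.0574 -0.0452  0.0138]
surf z -0.0003311115243908685
side
b0 [-0.0035  0.1644] 121 0.001 top 0.0506
m [-0.0035  0.0544] 152 0.0009 top 0.0508
b3 [-0.0031 -0.1657] 131 0.0011 top 0.0502
ledge top x -0.165 142 [-0.0586 -0.0489  0.0157]
ledge top x -0.055 165 [-0.0585 -0.0487  0.0171]
ledge top x 0.055 292 [-0.0586 -0.036   0.017 ]
ledge top x 0.165 224 [-0.0589 -0.0489  0.0173]
surf z 0.00014349220225761493
```

```bash
sed -i 's/^TD=.*/TD=np.array([0.6418,-0.0015,0.088])/' m.py; python3 - <<'E'
from m import *
plan([(deckp(-.0015,-.165,.12),TILT,60,12),(deckp(-.0015,-.165,.03),TILT,60,3),(deckp(-.0015,-.165,.014),TILT,60,2)])
E
```

```text
17 [0.67,-0.33,0.04,-0.06,0.29,0.36,60, 0.66,-0.36,0.06,-0.07,0.28,0.35,60, 0.64,-0.38,0.08,-0.06,0.29,0.36,60, 0.62,-0.41,0.09,-0.06,0.29,0.35,60, 0.61,-0.42,0.11,-0.06,0.28,0.36,60, 0.59,-0.45,0.12,-0.07,0.29,0.35,60, 0.57,-0.47,0.13,-0.06,0.28,0.36,60, 0.54,-0.49,0.15,-0.06,0.29,0.35,60, 0.53,-0.52,0.16,-0.06,0.29,0.36,60, 0.5,-0.53,0.17,-0.07,0.28,0.35,60, 0.48,-0.54,0.19,-0.06,0.29,0.36,60, 0.45,-0.57,0.19,-0.06,0.29,0.35,60, 0,0,0.5,0,0,0,60, 0,0,0.5,0,0,0,60, 0,0,0.5,0,0,0,60, 0,0,0.13,0,0,0,60, 0,0,0.14,0,0,0,60]
end [ 0.6308 -0.1663  0.1003]
```

Request:
jog_arm --commands '[0.67, -0.33, 0.04, -0.06, 0.29, 0.36, 60, 0.66, -0.36, 0.06, -0.07, 0.28, 0.35, 60, 0.64, -0.38, 0.08, -0.06, 0.29, 0.36, 60, 0.62, -0.41, 0.09, -0.06, 0.29, 0.35, 60, 0.61, -0.42, 0.11, -0.06, 0.28, 0.36, 60, 0.59, -0.45, 0.12, -0.07, 0.29, 0.35, 60, 0.57, -0.47, 0.13, -0.06, 0.28, 0.36, 60, 0.54, -0.49, 0.15, -0.06, 0.29, 0.35, 60, 0.53, -0.52, 0.16, -0.06, 0.29, 0.36, 60, 0.5, -0.53, 0.17, -0.07, 0.28, 0.35, 60, 0.48, -0.54, 0.19, -0.06, 0.29, 0.36, 60, 0.45, -0.57, 0.19, -0.06, 0.29, 0.35, 60, 0, 0, 0, 0, 0, 0, 60, 0, 0, 0, 0, 0, 0, 60]'

```text
t: 2.85
tool_pos: [0.5944, -0.1655, 0.2002]
tool_rot: [3.088, -0.043, 0.545]
contact_force: [0.5, 0.1, -0.8]
opening: 0.06
grip_force: 0.0
```

Request:
jog_arm --commands '[0, 0, 0.5, 0, 0, 0, 60, 0, 0, 0.5, 0, 0, 0, 60, 0, 0, 0.5, 0, 0, 0, 60, 0, 0, 0.13, 0, 0, 0, 60, 0, 0, 0.14, 0, 0, 0, 60, 0, 0, 0, 0, 0, 0, 60, 0, 0, 0, 0, 0, 0, 20, 0, 0, 0, 0, 0, 0, 20, 0, 0, 0, 0, 0, 0, 20, 0, 0, 0, 0, 0, 0, 20, 0, 0, 0, 0, 0, 0, 20]' --newtons 50

```text
t: 4.22
tool_pos: [0.6314, -0.1665, 0.1018]
tool_rot: [3.088, -0.044, 0.547]
contact_force: [-3.5, 1.1, 5.8]
opening: 0.0289
grip_force: 49.7
```

```bash
python3 - <<'E'
from m import *
plan([(deckp(-.0015,-.165,.10),TILT,20,2),((.5315,-.36,.12),DOWN,20,7),(None,None,20,1),((.5315,-.36,.04),DOWN,20,2),((.5315,-.36,.0225),DOWN,20,3),(None,None,20,1)])
E
```

```text
16 [-0.01,0,-0.71,0,-0.01,0,20, 0,0,-0.71,0,-0.01,0.01,20, -0.19,0.47,0.09,0,-0.5,0,20, -0.19,0.47,0.09,0,-0.5,0,20, -0.19,0.46,0.11,0,-0.5,0,20, -0.18,0.47,0.11,0,-0.49,0,20, -0.17,0.47,0.12,0,-0.5,0,20, -0.17,0.47,0.13,0,-0.5,0,20, -0.16,0.46,0.14,0,-0.5,0,20, 0,0,0,0,0,0,20, 0,0,0.67,0,0,0,20, 0,0,0.66,0,0,0,20, 0,0,0.1,0,0,0,20, 0,0,0.1,0,0,0,20, 0,0,0.1,0,0,0,20, 0,0,0,0,0,0,20]
end [ 0.5314 -0.3599  0.0223]
```

Request:
jog_arm --commands '[0, 0, -0.71, 0, -0.01, 0, 20, 0, 0, -0.71, 0, -0.01, 0.01, 20, -0.19, 0.47, 0.09, 0, -0.5, 0, 20, -0.19, 0.47, 0.09, 0, -0.5, 0, 20, -0.19, 0.46, 0.11, 0, -0.5, 0, 20, -0.18, 0.47, 0.11, 0, -0.49, 0, 20, -0.17, 0.47, 0.12, 0, -0.5, 0, 20, -0.17, 0.47, 0.13, 0, -0.5, 0, 20, -0.16, 0.46, 0.14, 0, -0.5, 0, 20, 0, 0, 0, 0, 0, 0, 20, 0, 0, 0.67, 0, 0, 0, 20, 0, 0, 0.66, 0, 0, 0, 20, 0, 0, 0.08, 0, 0, 0, 20, 0, 0, 0.08, 0, 0, 0, 20, 0, 0, 0.07, 0, 0, 0, 20, 0, 0, 0, 0, 0, 0, 20]'

```text
t: 6.22
tool_pos: [0.5319, -0.3601, 0.0264]
tool_rot: [3.14, -0.046, -0.0]
contact_force: [-0.4, -0.7, -2.8]
opening: 0.029
grip_force: 50.3
```

```bash
python3 - <<'E'
from m import *
snap('side','side1.png')
d=snap('scene','scene1.png'); im=cv2.imread('pics/scene1.png')[250:450,100:360]; cv2.imwrite('pics/c1.png',cv2.resize(im,None,fx=3,fy=3))
o=ctrl.get_obs(); print(o['tool_pos'],o['tool_rot'],o['contact_force'],o['opening'])
E
```

```text
[ 0.53185364 -0.36006398  0.02634915] [ 3.14057723e+00 -4.63025621e-02 -3.01243046e-04] [ 1.13171475  0.18202323 -3.25773225] 0.028809051228383932
```

View pics/c1.png

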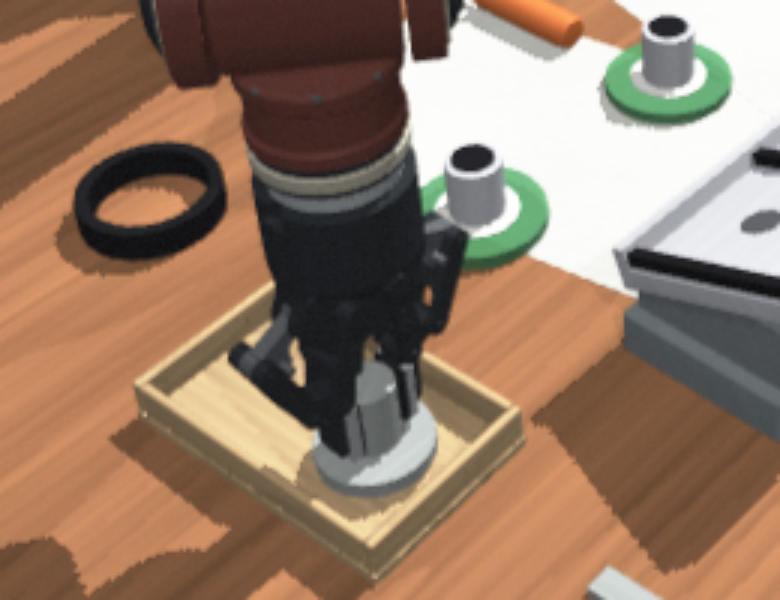

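The crop shows the blank hanging upright, just above the tray floor at its right end (375,440). I'll lower it, release it and go up.

Request:
jog_arm --commands '[0, 0, 0.04, 0, 0, 0, 20, 0, 0, 0.04, 0, 0, 0, 20, 0, 0, 0, 0, 0, 0, 20, 0, 0, 0, 0, 0, 0, 45, 0, 0, 0, 0, 0, 0, 45, 0, 0, 0, 0, 0, 0, 45, 0, 0, -0.4, 0, 0, 0, 45, 0, 0, -0.8, 0, 0, 0, 60, 0, 0, -1, 0, 0, 0, 60, 0, 0, -1, 0, 0, 0, 60, 0, 0, 0, 0, 0, 0, 60]'

```text
t: 7.7
tool_pos: [0.5345, -0.3621, 0.221]
tool_rot: [3.133, -0.046, 0.014]
contact_force: [0.2, 0.2, -0.2]
opening: 0.0601
grip_force: 0.0
```

```bash
cat >> m.py <<'E'
GU={'s0':((.433,.177),.018,0),'s1':((.445,-.009),.018,0),'s2':((.439,-.19),.018,0),'b0':((-.0015,.165),.015,1),'b3':((-.0015,-.165),.015,1)}
def survey(fn=None,deck=(),table=(),tray=()):
    for c,off in [('scene',0.0005),('side',0.002)]:
        d=snap(c,fn and c+fn); P=clean(d); P[:,2]-=off
        Q=(P-TD)@RD
        for nm,X,lst,base in [('deck',Q,deck,0),('table',P,table,0),('tray',P,tray,.006)]:
            for g in lst:
                r=g[2]; h=X[(np.hypot(X[:,0]-g[0],X[:,1]-g[1])<.04)&(X[:,2]>base+.018)&(X[:,2]<base+.047)]
                if len(h)<20: print(c,nm,g,'none',len(h)); continue
                s=fitcirc(h[:,:2],r,np.median(h[:,:2],0)); s=fitcirc(h[np.hypot(*(h[:,:2]-s.x).T)<r+.01][:,:2],r,s.x)
                a=X[(np.hypot(*(X[:,:2]-s.x).T)<r-.003)&(X[:,2]>base+.035)]
                print(c,nm,np.round(s.x,4),len(h),'rms',round(np.sqrt(2*s.cost/len(h)),4),'top',np.round(np.median(a[:,2]) if len(a) else 0,4))
E
python3 - <<'E'
from m import *
survey('2.png',deck=[(-.0015,.165,.015),(-.0015,.055,.018)],table=[(.433,.177,.018),(.445,-.009,.018),(.439,-.19,.018)],tray=[(.5315,-.36,.015)])
plan([((.58,-.02,.24),DOWN,60,8),(deckp(-.0015,.165,.10),TILT,60,6),(None,None,60,1),(deckp(-.0015,.165,.035),TILT,60,2),(deckp(-.0015,.165,.016),TILT,60,2),(None,None,60,1)])
E
```

```text
scene deck [0.0139 0.144 ] 211 rms 0.0023 top 0.0422
scene deck [0.0189 0.0302] 283 rms 0.0023 top 0.0438
scene table [0.4512 0.15  ] 172 rms 0.0023 top 0.0431
scene table [ 0.4662 -0.0339] 216 rms 0.0023 top 0.0431
scene table [ 0.4638 -0.2117] 247 rms 0.0021 top 0.0451
scene tray [ 0.531  -0.3602] 272 rms 0.0008 top 0.0567
side deck [-0.003   0.1645] 122 rms 0.001 top 0.0497
side deck [-0.0211  0.081 ] 157 rms 0.0022 top 0.0422
side table [0.4324 0.1766] 211 rms 0.0012 top 0.0494
side table [ 0.4446 -0.0099] 189 rms 0.0013 top 0.0494
side table [ 0.4378 -0.1908] 184 rms 0.0012 top 0.0497
side tray [ 0.5296 -0.3614] 141 rms 0.0013 top 0.0565
20 [0.08,-0.71,-0.06,0,0,0,60, 0.08,-0.71,-0.05,0,0,0,60, 0.08,-0.71,-0.06,0,0,0,60, 0.08,-0.71,-0.05,0,0,0,60, 0.08,-0.71,-0.06,0.01,0,0,60, 0.08,-0.72,-0.05,0,0,0,60, 0.07,-0.71,-0.06,0,0,0,60, 0.08,-0.71,-0.05,0,0,0,60, 0.07,-0.51,0.16,0,0.58,0,60, 0.06,-0.52,0.17,0,0.58,0,60, 0.06,-0.51,0.17,0,0.59,0,60, 0.04,-0.52,0.17,0,0.58,0,60, 0.03,-0.51,0.17,0,0.58,0,60, 0.02,-0.52,0.18,0,0.58,0,60, 0,0,0,0,0,0,60, 0,0,0.54,0,0,0,60, 0,0,0.54,0,0,0,60, 0,0,0.16,0,0,0,60, 0,0,0.16,0,0,0,60, 0,0,0,0,0,0,60]
end [0.6396 0.1639 0.1024]
```

Request:
jog_arm --commands '[0.08, -0.71, -0.06, 0, 0, 0, 60, 0.08, -0.71, -0.05, 0, 0, 0, 60, 0.08, -0.71, -0.06, 0, 0, 0, 60, 0.08, -0.71, -0.05, 0, 0, 0, 60, 0.08, -0.71, -0.06, 0.01, 0, 0, 60, 0.08, -0.72, -0.05, 0, 0, 0, 60, 0.07, -0.71, -0.06, 0, 0, 0, 60, 0.08, -0.71, -0.05, 0, 0, 0, 60, 0.07, -0.51, 0.16, 0, 0.58, 0, 60, 0.06, -0.52, 0.17, 0, 0.58, 0, 60, 0.06, -0.51, 0.17, 0, 0.59, 0, 60, 0.04, -0.52, 0.17, 0, 0.58, 0, 60, 0.03, -0.51, 0.17, 0, 0.58, 0, 60, 0.02, -0.52, 0.18, 0, 0.58, 0, 60, 0, 0, 0, 0, 0, 0, 60, 0, 0, 0, 0, 0, 0, 60, 0, 0, 0, 0, 0, 0, 60]'

```text
t: 9.93
tool_pos: [0.6108, 0.1641, 0.1809]
tool_rot: [3.09, -0.048, 0.542]
contact_force: [-0.4, 0.1, 0.3]
opening: 0.0599
grip_force: 0.0
```

```bash
python3 - <<'E'
s=open('m.py').read()
s=s.replace("s=fitcirc(h[:,:2],r,np.median(h[:,:2],0));","md=np.median(h[:,:2],0); s=min((fitcirc(h[:,:2],r,md+np.array([a,b])) for a in(-.015,0,.015) for b in(-.015,0,.015)),key=lambda q:q.cost);")
open('m.py','w').write(s)
from m import *
plan([(deckp(-.0015,.165,.035),TILT,60,2),(deckp(-.0015,.165,.016),TILT,60,2),(None,None,60,1)])
E
```

```text
5 [0,0,0.54,0,0.01,-0.01,60, 0.01,-0.01,0.54,-0.01,0.01,-0.01,60, 0,0,0.16,0,0,0,60, 0,0,0.15,0,0,0,60, 0,0,0,0,0,0,60]
end [0.6399 0.1639 0.1028]
```

Request:
jog_arm --commands '[0, 0, 0.54, 0, 0.01, -0.01, 60, 0, 0, 0.54, -0.01, 0.01, -0.01, 60, 0, 0, 0.16, 0, 0, 0, 60, 0, 0, 0.15, 0, 0, 0, 60, 0, 0, 0, 0, 0, 0, 60, 0, 0, 0, 0, 0, 0, 20, 0, 0, 0, 0, 0, 0, 20, 0, 0, 0, 0, 0, 0, 20, 0, 0, 0, 0, 0, 0, 20, 0, 0, -0.1, 0, 0, 0, 20, 0, 0, -0.6, 0, 0, 0, 20, 0, 0, -0.8, 0, 0, 0, 20, 0, 0, 0, 0, 0, 0, 20, 0, 0, 0, 0, 0, 0, 20]'

```text
t: 11.68
tool_pos: [0.6069, 0.1649, 0.1848]
tool_rot: [3.089, -0.043, 0.54]
contact_force: [-0.5, 0.3, -4.9]
opening: 0.029
grip_force: 50.4
```

```bash
python3 - <<'E'
from m import *
p,r=plan([((.56,.0,.22),DOWN,20,6),((.4555,-.36,.17),DOWN,20,9),((.4555,-.36,.05),DOWN,20,3),((.4555,-.36,.0265),DOWN,20,3),(None,None,20,1)])
E
```

```text
20 [-0.08,0.46,-0.13,0,-0.58,0,20, -0.08,0.46,-0.13,0,-0.57,0,20, -0.09,0.47,-0.12,0,-0.58,0.01,20, -0.1,0.46,-0.12,0.01,-0.58,0,20, -0.11,0.46,-0.11,0,-0.57,0,20, -0.11,0.46,-0.1,0,-0.58,0,20, -0.17,0.67,0.09,0,0,0,20, -0.18,0.67,0.09,0,0,0,20, -0.17,0.68,0.1,0,0,0,20, -0.18,0.67,0.09,0,0,0,20, -0.17,0.67,0.09,0,0,0,20, -0.17,0.67,0.09,0,0,0,20, -0.18,0.67,0.1,0,0,0,20, -0.17,0.68,0.09,0,0,0,20, -0.18,0.67,0.09,0,0,0,20, 0,0,0.67,0,0,0,20, 0,0,0.66,0,0,0,20, 0,0,0.67,0,0,0,20, 0,0,0.13,0,0,0,20, 0,0,0.13,0,0,0,20]
2 [0,0,0.13,0,0,0,20, 0,0,0,0,0,0,20]
end [ 0.4552 -0.3601  0.0267]
```

Request:
jog_arm --commands '[-0.08, 0.46, -0.13, 0, -0.58, 0, 20, -0.08, 0.46, -0.13, 0, -0.57, 0, 20, -0.09, 0.47, -0.12, 0, -0.58, 0.01, 20, -0.1, 0.46, -0.12, 0.01, -0.58, 0, 20, -0.11, 0.46, -0.11, 0, -0.57, 0, 20, -0.11, 0.46, -0.1, 0, -0.58, 0, 20, -0.17, 0.67, 0.09, 0, 0, 0, 20, -0.18, 0.67, 0.09, 0, 0, 0, 20, -0.17, 0.68, 0.1, 0, 0, 0, 20, -0.18, 0.67, 0.09, 0, 0, 0, 20, -0.17, 0.67, 0.09, 0, 0, 0, 20, -0.17, 0.67, 0.09, 0, 0, 0, 20, -0.18, 0.67, 0.1, 0, 0, 0, 20, -0.17, 0.68, 0.09, 0, 0, 0, 20, -0.18, 0.67, 0.09, 0, 0, 0, 20, 0, 0, 0.6, 0, 0, 0, 20, 0, 0, 0.6, 0, 0, 0, 20, 0, 0, 0, 0, 0, 0, 20, 0, 0, 0, 0, 0, 0, 20]'

```text
t: 14.05
tool_pos: [0.4569, -0.3598, 0.0992]
tool_rot: [-3.14, 0.045, -0.005]
contact_force: [-0.7, -0.1, -2.8]
opening: 0.0289
grip_force: 50.5
```

```bash
python3 - <<'E'
from m import *
o=ctrl.get_obs(); print(o['tool_pos'],o['tool_rot'],o['contact_force'])
P=clean(snap('scene')); P[:,2]-=.0005
t=o['tool_pos']; q=P[(np.hypot(P[:,0]-t[0],P[:,1]-t[1])<.038)&(P[:,2]>.05)&(P[:,2]<t[2]+.03)]
print('disc low z rel tcp',np.percentile(q[:,2],[0.5,2,10])-t[2])
E
```

```text
[ 0.45686765 -0.35979449  0.09919104] [-3.13999373  0.04513041 -0.00468881] [-0.67105459 -0.05365579 -2.76179737]
disc low z rel tcp [-0.01658616 -0.01564219 -0.0110438 ]
```

Request:
jog_arm --commands '[0, 0, 0.6, 0, 0, 0, 20, 0, 0, 0.5, 0, 0, 0, 20, 0, 0, 0.06, 0, 0, 0, 20, 0, 0, 0.06, 0, 0, 0, 20, 0, 0, 0.07, 0, 0, 0, 20, 0, 0, 0, 0, 0, 0, 20, 0, 0, 0, 0, 0, 0, 45, 0, 0, 0, 0, 0, 0, 45, 0, 0, 0, 0, 0, 0, 45, 0, 0, -0.4, 0, 0, 0, 45, 0, 0, -0.8, 0, 0, 0, 60, 0, 0, -1, 0, 0, 0, 60, 0, 0, -0.5, 0, 0, 0, 60, 0, 0, 0, 0, 0, 0, 60, 0, 0, 0, 0, 0, 0, 60]'

```text
t: 15.98
tool_pos: [0.456, -0.3593, 0.1827]
tool_rot: [-3.139, 0.045, -0.003]
contact_force: [-0.3, 0.3, -0.5]
opening: 0.0601
grip_force: 0.0
```

```bash
python3 - <<'E'
from m import *
survey('3.png',deck=[(-.0015,.055,.018)],table=[(.433,.177,.018),(.445,-.009,.018),(.439,-.19,.018)],tray=[(.5305,-.36,.015),(.457,-.36,.015)])
plan([((.4385,-.1905,.10),DOWN,65,5),(None,None,65,1),((.4385,-.1905,.035),DOWN,65,2),((.4385,-.1905,.016),DOWN,65,2),(None,None,65,1)])
E
```

```text
scene deck [-0.0013  0.0555] 278 rms 0.0011 top 0.0499
scene table [0.4276 0.153 ] 97 rms 0.0014 top 0.0493
scene table [ 0.4461 -0.0089] 211 rms 0.0011 top 0.0497
scene table [ 0.4396 -0.1899] 251 rms 0.001 top 0.0499
scene tray [ 0.5309 -0.3602] 263 rms 0.0008 top 0.4513
scene tray [ 0.4573 -0.3608] 259 rms 0.0008 top 0.2727
side deck [-0.0027  0.0546] 156 rms 0.0011 top 0.0505
side table [0.4259 0.151 ] 185 rms 0.001 top 0.0497
side table [ 0.4446 -0.0097] 186 rms 0.0013 top 0.0494
side table [ 0.4381 -0.1905] 183 rms 0.0012 top 0.0496
side tray [ 0.5298 -0.361 ] 137 rms 0.0014 top 0.0549
side tray [ 0.456  -0.3616] 148 rms 0.0014 top 0.0549
11 [-0.07,-0.56,0.27,-0.01,0,0,65, -0.08,-0.56,0.28,0,0,0,65, -0.07,-0.56,0.27,-0.01,0,0,65, -0.07,-0.56,0.27,-0.01,-0.01,0,65, -0.08,-0.56,0.28,-0.01,0,0,65, 0,0,0,0,0,0,65, 0,0,0.54,0,0,0,65, 0,0,0.54,0,0,0,65, 0,0,0.16,0,0,0,65, 0,0,0.16,0,0,0,65, 0,0,0,0,0,0,65]
end [ 0.4383 -0.1902  0.0158]
```

Both blanks are in the tray. The spare near y = 0.177 has been knocked to about (0.427, 0.152). Next I'll pick up the spare at (0.439, -0.190) for bay3.

Request:
jog_arm --commands '[-0.07, -0.56, 0.27, 0, 0, 0, 65, -0.08, -0.56, 0.28, 0, 0, 0, 65, -0.07, -0.56, 0.27, 0, 0, 0, 65, -0.07, -0.56, 0.27, 0, 0, 0, 65, -0.08, -0.56, 0.28, 0, 0, 0, 65, 0, 0, 0, 0, 0, 0, 65, 0, 0, 0.54, 0, 0, 0, 65, 0, 0, 0.54, 0, 0, 0, 65, 0, 0, 0.16, 0, 0, 0, 65, 0, 0, 0.16, 0, 0, 0, 65, 0, 0, 0, 0, 0, 0, 65, 0, 0, 0, 0, 0, 0, 25, 0, 0, 0, 0, 0, 0, 25, 0, 0, 0, 0, 0, 0, 25, 0, 0, 0, 0, 0, 0, 25, 0, 0, -0.1, 0, 0, 0, 25, 0, 0, -0.6, 0, 0, 0, 25, 0, 0, -0.8, 0, 0, 0, 25, 0, 0, 0, 0, 0, 0, 25, 0, 0, 0, 0, 0, 0, 25]'

```text
t: 18.58
tool_pos: [0.4386, -0.1907, 0.1068]
tool_rot: [-3.139, 0.045, -0.003]
contact_force: [-0.4, 0.1, -3.1]
opening: 0.0346
grip_force: 50.4
```

```bash
python3 - <<'E'
from m import *
o=ctrl.get_obs(); t=o['tool_pos']; Rt=R.from_rotvec(o['tool_rot']).as_matrix()
for c,off in [('scene',0.0005),('side',0.002)]:
    P=clean(snap(c)); P[:,2]-=off; Q=(P-t)@Rt
    q=Q[(np.hypot(Q[:,0],Q[:,1])<.05)&(Q[:,2]>-.0)&(Q[:,2]<.03)]
    print(c,len(q),'z',np.round(np.percentile(q[:,2],[2,20,50,90,99]),4),'x',np.round(np.percentile(q[:,0],[.5,99.5]),4),'y',np.round(np.percentile(q[:,1],[.5,99.5]),4))
plan([((.52,-.17,.20),TILT,25,4),(deckp(-.001,-.165,.08),TILT,25,3),(None,None,25,2),(deckp(-.001,-.165,.03),TILT,25,2)])
E
```

```text
scene 986 z [0.0032 0.0088 0.0101 0.0153 0.0195] x [-0.0416  0.0438] y [-0.0409  0.0446]
side 820 z [0.0036 0.0095 0.0111 0.015  0.0203] x [-0.0471  0.0386] y [-0.044   0.0424]
11 [0.34,-0.1,-0.39,-0.01,0.87,0,25, 0.37,-0.09,-0.37,-0.01,0.88,0,25, 0.4,-0.1,-0.32,0,0.87,0,25, 0.43,-0.09,-0.3,-0.01,0.87,0,25, 0.39,-0.04,0.36,0,0,0,25, 0.4,-0.04,0.37,0,0,0,25, 0.39,-0.04,0.36,0,0,0,25, 0,0,0,0,0,0,25, 0,0,0,0,0,0,25, 0,0,0.42,0,0,0,25, 0,0,0.42,0,0,0,25]
end [ 0.626  -0.1659  0.1156]
```

Request:
jog_arm --commands '[0.34, -0.1, -0.39, 0, 0.87, 0, 25, 0.37, -0.09, -0.37, 0, 0.88, 0, 25, 0.4, -0.1, -0.32, 0, 0.87, 0, 25, 0.43, -0.09, -0.3, 0, 0.87, 0, 25, 0.39, -0.04, 0.36, 0, 0, 0, 25, 0.4, -0.04, 0.37, 0, 0, 0, 25, 0.4, -0.04, 0.36, 0, 0, 0, 25, 0, 0, 0, 0, 0, 0, 25, 0, 0, 0, 0, 0, 0, 25, 0, 0, 0.42, 0, 0, 0, 25, 0, 0, 0.42, 0, 0, 0, 25, 0, 0, 0, 0, 0, 0, 25, 0, 0, 0, 0, 0, 0, 25]'

```text
t: 20.3
tool_pos: [0.6279, -0.167, 0.1199]
tool_rot: [3.088, -0.045, 0.552]
contact_force: [-0.6, -0.1, -1.8]
opening: 0.0349
grip_force: 50.5
```

```bash
python3 - <<'E'
from m import *
o=ctrl.get_obs(); t=o['tool_pos']; print('tcp in deck',np.round((t-TD)@RD,4), 'tilt err',np.round((TILT.inv()*R.from_rotvec(o['tool_rot'])).as_rotvec(),4),o['contact_force'])
for c,off in [('scene',0.0005),('side',0.002)]:
    P=clean(snap(c,c+'4.png')); P[:,2]-=off; Q=(P-TD)@RD
    q=Q[(np.hypot(Q[:,0],Q[:,1]+.165)<.055)&(Q[:,2]>.011)&(Q[:,2]<.03)]
    print(c,len(q),'z',np.round(np.percentile(q[:,2],[1,20,50,90,99]),4),'x',np.round(np.percentile(q[:,0],[.5,99.5]),4),'y',np.round(np.percentile(q[:,1],[.5,99.5]),4))
E
```

```text
tcp in deck [ 0.0024 -0.1658  0.0331] tilt err [0.0003 0.0045 0.0003] [-0.56831753 -0.05200678 -1.82087159]
scene 1063 z [0.0125 0.0197 0.0227 0.0243 0.0291] x [-0.048   0.0459] y [-0.2111 -0.1263]
side 759 z [0.0119 0.021  0.0233 0.0261 0.0286] x [-0.0525  0.041 ] y [-0.2076 -0.1223]
```

Request:
jog_arm --commands '[-0.01, -0.01, 0.1, 0, -0.04, 0, 25, 0, 0, 0.1, 0, 0, 0, 25, 0, 0, 0.03, 0, 0, 0, 25, 0, 0, 0.03, 0, 0, 0, 25, 0, 0, 0, 0, 0, 0, 25, 0, 0, 0, 0, 0, 0, 25]'

```text
t: 21.15
tool_pos: [0.6319, -0.1662, 0.107]
tool_rot: [3.091, -0.042, 0.539]
contact_force: [-23.5, 3.5, 22.0]
opening: 0.0348
grip_force: 53.6
```

```bash
python3 - <<'E'
from m import *
o=ctrl.get_obs(); t=o['tool_pos']; print('tcp in deck',np.round((t-TD)@RD,4), 'tilt err',np.round((TILT.inv()*R.from_rotvec(o['tool_rot'])).as_rotvec(),4),o['contact_force'])
for c,off in [('scene',0.0005),('side',0.002)]:
    P=clean(snap(c,c+'5.png')); P[:,2]-=off; Q=(P-TD)@RD
    q=Q[(np.hypot(Q[:,0],Q[:,1]+.165)<.042)&(Q[:,2]>.004)&(Q[:,2]<.02)]
    print(c,len(q),'z',np.round(np.percentile(q[:,2],[20,50,80]),4))
im=cv2.imread('pics/scene5.png')[220:370,280:480]; cv2.imwrite('pics/c5.png',cv2.resize(im,None,fx=4,fy=4))
E
```

```text
tcp in deck [ 0.0017 -0.1649  0.0196] tilt err [ 0.0016 -0.0038 -0.0012] [-23.51414584   3.49776957  21.974833  ]
scene 707 z [0.009  0.0098 0.0108]
side 569 z [0.0084 0.01   0.0118]
```

View pics/c5.png

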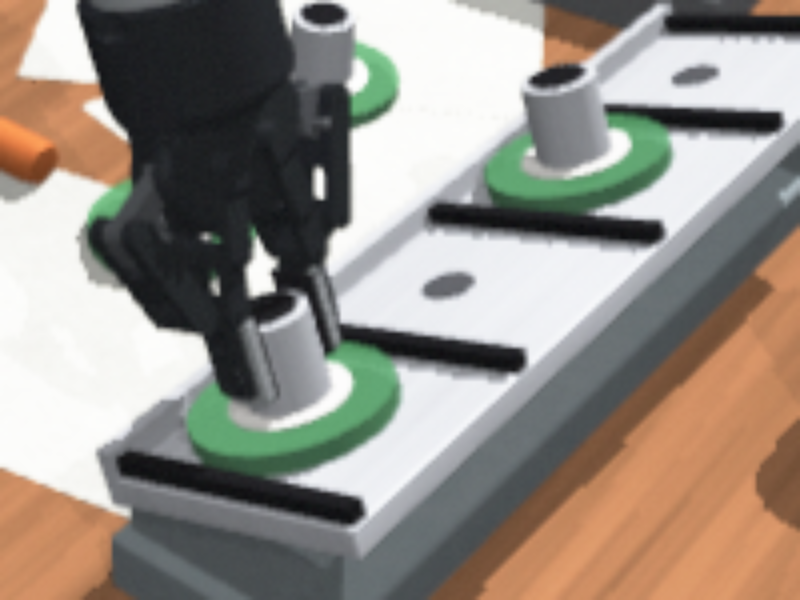

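The crop shows the window lying flat in bay3 (295,410), with the disc top at the right height. I'll release it.

Request:
jog_arm --commands '[0, 0, -0.03, 0, 0, 0, 25, 0, 0, 0, 0, 0, 0, 50, 0, 0, 0, 0, 0, 0, 50, 0, 0, 0, 0, 0, 0, 50, 0, 0, -0.4, 0, 0, 0, 60, 0, 0, -0.8, 0, 0, 0, 65, 0, 0, -0.8, 0, 0, 0, 65, 0, 0, 0, 0, 0, 0, 65, 0, 0, 0, 0, 0, 0, 65]'

```text
t: 22.38
tool_pos: [0.5911, -0.165, 0.2178]
tool_rot: [3.09, -0.045, 0.543]
contact_force: [-0.6, 0.2, -0.1]
opening: 0.0647
grip_force: 0.0
```

```bash
python3 - <<'E'
from m import *
survey(deck=[(-.0015,.055,.018),(-.0015,-.165,.018)],table=[(.427,.152,.018),(.445,-.009,.018)],tray=[(.5305,-.36,.015),(.457,-.36,.015)])
plan([((.52,-.09,.19),DOWN,65,4),((.4455,-.0095,.10),DOWN,65,3),(None,None,65,2),((.4455,-.0095,.035),DOWN,65,2),((.4455,-.0095,.018),DOWN,65,2),(None,None,65,1)])
E
```

```text
scene deck [-0.0012  0.0554] 278 rms 0.0011 top 0.0497
scene deck [ 0.0005 -0.1654] 368 rms 0.0009 top 0.2206
scene table [0.4277 0.152 ] 181 rms 0.0013 top 0.0495
scene table [ 0.446  -0.0089] 212 rms 0.001 top 0.0496
scene tray [ 0.531  -0.3601] 265 rms 0.0008 top 0.0556
scene tray [ 0.4574 -0.3605] 258 rms 0.0009 top 0.0555
side deck [-0.0029  0.0544] 160 rms 0.001 top 0.0507
side deck [-0.0011 -0.1664] 156 rms 0.0012 top 0.0505
side table [0.4259 0.1511] 195 rms 0.001 top 0.0496
side table [ 0.4445 -0.0096] 179 rms 0.0011 top 0.0496
side tray [ 0.5294 -0.3611] 135 rms 0.0014 top 0.0551
side tray [ 0.456  -0.3614] 142 rms 0.0013 top 0.0543
14 [-0.32,-0.3,0,-0.01,-0.86,0,65, -0.32,-0.3,0.03,0,-0.87,0,65, -0.32,-0.31,0.05,-0.01,-0.86,0,65, -0.31,-0.3,0.08,0,-0.86,0,65, -0.43,-0.43,0.5,0,0,0,65, -0.42,-0.44,0.5,0,0,0,65, -0.43,-0.43,0.5,0,0,0,65, 0,0,0,0,0,0,65, 0,0,0,0,0,0,65, 0,0,0.54,0,0,0,65, 0,0,0.55,0,0,0,65, 0,0,0.14,0,0,0,65, 0,0,0.14,0,0,0,65, 0,0,0,0,0,0,65]
end [ 0.4455 -0.0097  0.0181]
```

Bay3 is seated. Next is the spare at (0.4455, -0.0095) for bay2.

Request:
jog_arm --commands '[-0.32, -0.3, 0, 0, -0.86, 0, 65, -0.32, -0.3, 0.03, 0, -0.87, 0, 65, -0.32, -0.31, 0.05, 0, -0.86, 0, 65, -0.31, -0.3, 0.08, 0, -0.86, 0, 65, -0.43, -0.43, 0.5, 0, 0, 0, 65, -0.42, -0.44, 0.5, 0, 0, 0, 65, -0.43, -0.43, 0.5, 0, 0, 0, 65, 0, 0, 0, 0, 0, 0, 65, 0, 0, 0, 0, 0, 0, 65, 0, 0, 0.54, 0, 0, 0, 65, 0, 0, 0.55, 0, 0, 0, 65, 0, 0, 0.14, 0, 0, 0, 65, 0, 0, 0.14, 0, 0, 0, 65, 0, 0, 0, 0, 0, 0, 65, 0, 0, 0, 0, 0, 0, 25, 0, 0, 0, 0, 0, 0, 25, 0, 0, 0, 0, 0, 0, 25, 0, 0, 0, 0, 0, 0, 25]'

```text
t: 24.72
tool_pos: [0.448, -0.0101, 0.0214]
tool_rot: [-3.14, 0.045, -0.009]
contact_force: [-0.6, 1.1, 5.2]
opening: 0.0348
grip_force: 50.4
```

```bash
python3 - <<'E'
from m import *
o=ctrl.get_obs(); t=o['tool_pos'];print(t,o['contact_force'])
plan([((t[0],t[1],.11),DOWN,25,3),((.52,-.04,.21),TILT,25,4),(deckp(.002,-.055,.08),TILT,25,3),(None,None,25,2),(deckp(.002,-.055,.035),TILT,25,2),(None,None,25,2)])
E
```

```text
[ 0.44799551 -0.01010258  0.02138281] [-0.60792768  1.08332812  5.1816616 ]
16 [0,0,-0.49,0,-0.02,0,25, 0,0,-0.49,-0.01,-0.02,0,25, 0.01,0,-0.5,0,-0.02,0,25, 0.3,0.12,-0.42,0,0.87,0,25, 0.34,0.11,-0.38,0,0.88,0,25, 0.37,0.12,-0.36,0,0.87,0,25, 0.4,0.11,-0.32,0,0.87,0,25, 0.41,0.07,0.42,0,0,0,25, 0.41,0.08,0.42,0,0,0,25, 0.41,0.07,0.42,0,0,0,25, 0,0,0,0,0,0,25, 0,0,0,0,0,0,25, 0,0,0.38,0,0,0,25, 0,0,0.37,0,0,0,25, 0,0,0,0,0,0,25, 0,0,0,0,0,0,25]
end [ 0.6302 -0.0562  0.1216]
```

Request:
jog_arm --commands '[0, 0, -0.49, 0, -0.02, 0, 25, 0, 0, -0.49, 0, -0.02, 0, 25, 0.01, 0, -0.5, 0, -0.02, 0, 25, 0.3, 0.12, -0.42, 0, 0.87, 0, 25, 0.34, 0.11, -0.38, 0, 0.88, 0, 25, 0.37, 0.12, -0.36, 0, 0.87, 0, 25, 0.4, 0.11, -0.32, 0, 0.87, 0, 25, 0.41, 0.07, 0.42, 0, 0, 0, 25, 0.41, 0.08, 0.42, 0, 0, 0, 25, 0.41, 0.07, 0.42, 0, 0, 0, 25, 0, 0, 0, 0, 0, 0, 25, 0, 0, 0, 0, 0, 0, 25, 0, 0, 0.38, 0, 0, 0, 25, 0, 0, 0.37, 0, 0, 0, 25, 0, 0, 0, 0, 0, 0, 25, 0, 0, 0, 0, 0, 0, 25]'

```text
t: 26.72
tool_pos: [0.6292, -0.0562, 0.1211]
tool_rot: [3.09, -0.044, 0.542]
contact_force: [0.7, 0.4, -2.5]
opening: 0.0348
grip_force: 50.6
```

```bash
cat >> m.py <<'E'
def held(y):
    o=ctrl.get_obs(); t=o['tool_pos']; T=(t-TD)@RD; print('tcp in deck',np.round(T,4), 'tilt err',np.round((TILT.inv()*R.from_rotvec(o['tool_rot'])).as_rotvec(),4),np.round(o['contact_force'],1))
    for c,off in [('scene',0.0005),('side',0.002)]:
        P=clean(snap(c)); P[:,2]-=off; Q=(P-TD)@RD
        q=Q[(np.hypot(Q[:,0]-T[0],Q[:,1]-y)<.042)&(abs(Q[:,2]-T[2]+.01)<.008)]
        print(c,len(q),'disc top z',np.round(np.percentile(q[:,2],[20,50,80]),4))
        e=Q[(np.hypot(Q[:,0]-T[0],Q[:,1]-y)<.052)&(abs(Q[:,2]-T[2]+.01)<.008)]
        print('  x',np.round(np.percentile(e[:,0],[.5,99.5]),4),'y',np.round(np.percentile(e[:,1],[.5,99.5]),4))
E
python3 -c "
from m import *
held(-.055)"
```

```text
tcp in deck [ 0.001  -0.055   0.0348] tilt err [ 0.0007 -0.0017 -0.0002] [ 0.7  0.4 -2.5]
scene 642 disc top z [0.0216 0.0225 0.0238]
  x [-0.0429  0.0438] y [-0.1001 -0.0147]
side 603 disc top z [0.0216 0.0231 0.0248]
  x [-0.046   0.0363] y [-0.0978 -0.0123]
```

Request:
jog_arm --commands '[0.02, 0, 0.1, 0, 0.02, 0, 25, 0, 0, 0.06, 0, 0, 0, 25, 0, 0, 0.03, 0, 0, 0, 25, 0, 0, 0.03, 0, 0, 0, 25, 0, 0, 0, 0, 0, 0, 25, 0, 0, 0, 0, 0, 0, 25]'

```text
t: 27.58
tool_pos: [0.6339, -0.0563, 0.1091]
tool_rot: [3.091, -0.044, 0.539]
contact_force: [-15.2, 1.2, 10.0]
opening: 0.0345
grip_force: 52.5
```

```bash
python3 -c "
from m import *
held(-.055)"
```

```text
tcp in deck [ 0.0013 -0.055   0.0219] tilt err [ 0.0012 -0.004  -0.0005] [-15.2   1.2  10. ]
scene 638 disc top z [0.0088 0.0097 0.0108]
  x [-0.0489  0.0438] y [-0.1011 -0.0045]
side 580 disc top z [0.0085 0.0103 0.012 ]
  x [-0.0493  0.0372] y [-0.1049 -0.011 ]
```

Request:
jog_arm --commands '[0, 0, -0.02, 0, 0, 0, 25, 0, 0, 0, 0, 0, 0, 50, 0, 0, 0, 0, 0, 0, 50, 0, 0, 0, 0, 0, 0, 50, 0, 0, -0.4, 0, 0, 0, 60, 0, 0, -0.8, 0, 0, 0, 65, 0, 0, -0.8, 0, 0, 0, 65, 0, 0, 0, 0, 0, 0, 65, 0, 0, 0, 0, 0, 0, 65]'

```text
t: 28.8
tool_pos: [0.5935, -0.0553, 0.2213]
tool_rot: [3.09, -0.045, 0.543]
contact_force: [0.1, -0.3, -0.4]
opening: 0.0652
grip_force: 0.0
```

```bash
python3 - <<'E'
from m import *
survey(deck=[(-.0015,.055,.018),(-.0015,-.055,.018),(-.0015,-.165,.018)],table=[(.427,.152,.018)])
plan([((.52,.04,.19),DOWN,65,4),((.427,.152,.10),DOWN,65,4),(None,None,65,2),((.427,.152,.035),DOWN,65,2),((.427,.152,.019),DOWN,65,2),(None,None,65,1)])
E
```

```text
scene deck [-0.0013  0.0555] 289 rms 0.0011 top 0.0499
scene deck [-0.0005 -0.0557] 319 rms 0.001 top 0.2171
scene deck [ 0.0007 -0.1656] 361 rms 0.0009 top 0.0501
scene table [0.4278 0.1517] 179 rms 0.0013 top 0.0492
side deck [-0.0029  0.0546] 157 rms 0.001 top 0.0507
side deck [-0.0018 -0.0568] 168 rms 0.0012 top 0.0506
side deck [-0.001  -0.1663] 166 rms 0.0013 top 0.0505
side table [0.4261 0.1512] 205 rms 0.0014 top 0.0494
15 [-0.34,-0.39,0.01,0,-0.86,0,65, -0.33,-0.38,0.04,-0.01,-0.87,0,65, -0.34,-0.39,0.07,0,-0.86,0,65, -0.32,-0.39,0.09,-0.01,-0.86,0,65, -0.4,-0.45,0.38,0,0,0,65, -0.4,-0.46,0.37,0,0,0,65, -0.4,-0.45,0.38,0,0,0,65, -0.4,-0.46,0.37,0,0,0,65, 0,0,0,0,0,0,65, 0,0,0,0,0,0,65, 0,0,0.54,0,0,0,65, 0,0,0.54,0,0,0,65, 0,0,0.14,0,0,0,65, 0,0,0.13,0,0,0,65, 0,0,0,0,0,0,65]
end [0.4273 0.152  0.019 ]
```

Request:
jog_arm --commands '[-0.34, -0.39, 0.01, 0, -0.86, 0, 65, -0.33, -0.38, 0.04, 0, -0.87, 0, 65, -0.34, -0.39, 0.07, 0, -0.86, 0, 65, -0.32, -0.39, 0.09, 0, -0.86, 0, 65, -0.4, -0.45, 0.38, 0, 0, 0, 65, -0.4, -0.46, 0.37, 0, 0, 0, 65, -0.4, -0.45, 0.38, 0, 0, 0, 65, -0.4, -0.46, 0.37, 0, 0, 0, 65, 0, 0, 0, 0, 0, 0, 65, 0, 0, 0, 0, 0, 0, 65, 0, 0, 0.54, 0, 0, 0, 65, 0, 0, 0.54, 0, 0, 0, 65, 0, 0, 0.12, 0, 0, 0, 65, 0, 0, 0.12, 0, 0, 0, 65, 0, 0, 0, 0, 0, 0, 65, 0, 0, 0, 0, 0, 0, 25, 0, 0, 0, 0, 0, 0, 25, 0, 0, 0, 0, 0, 0, 25, 0, 0, 0, 0, 0, 0, 25]'

```text
t: 31.28
tool_pos: [0.4297, 0.1522, 0.0239]
tool_rot: [-3.14, 0.045, -0.009]
contact_force: [-2.1, -0.3, 6.2]
opening: 0.0346
grip_force: 50.3
```

```bash
python3 - <<'E'
from m import *
o=ctrl.get_obs(); t=o['tool_pos'];print(t,o['contact_force'])
plan([((t[0],t[1],.11),DOWN,25,3),((.52,.158,.21),TILT,25,5),(deckp(.003,.165,.08),TILT,25,3),(None,None,25,2),(deckp(.003,.165,.036),TILT,25,2),(None,None,25,2)])
E
```

```text
[0.42968498 0.15223418 0.02389438] [-2.13798891 -0.27185571  6.18126699]
17 [0,0,-0.48,-0.01,-0.02,0,25, 0,0,-0.48,0,-0.02,0,25, 0.01,0,-0.48,-0.01,-0.02,0,25, 0.3,-0.03,-0.33,0,0.7,0,25, 0.32,-0.03,-0.31,0,0.7,0,25, 0.34,-0.02,-0.29,0,0.7,0,25, 0.37,-0.03,-0.26,0,0.7,0,25, 0.38,-0.03,-0.24,0,0.69,0,25, 0.44,-0.05,0.43,0,0,0,25, 0.45,-0.05,0.43,0,0,0,25, 0.44,-0.05,0.44,0,0,0,25, 0,0,0,0,0,0,25, 0,0,0,0,0,0,25, 0,0,0.36,0,0,0,25, 0,0,0.37,0,0,0,25, 0,0,0,0,0,0,25, 0,0,0,0,0,0,25]
end [0.637  0.1636 0.1228]
```

Request:
jog_arm --commands '[0, 0, -0.48, 0, -0.02, 0, 25, 0, 0, -0.48, 0, -0.02, 0, 25, 0.01, 0, -0.48, 0, -0.02, 0, 25, 0.3, -0.03, -0.33, 0, 0.7, 0, 25, 0.32, -0.03, -0.31, 0, 0.7, 0, 25, 0.34, -0.02, -0.29, 0, 0.7, 0, 25, 0.37, -0.03, -0.26, 0, 0.7, 0, 25, 0.38, -0.03, -0.24, 0, 0.69, 0, 25, 0.44, -0.05, 0.43, 0, 0, 0, 25, 0.45, -0.05, 0.43, 0, 0, 0, 25, 0.44, -0.05, 0.44, 0, 0, 0, 25, 0, 0, 0, 0, 0, 0, 25, 0, 0, 0, 0, 0, 0, 25, 0, 0, 0.36, 0, 0, 0, 25, 0, 0, 0.37, 0, 0, 0, 25, 0, 0, 0, 0, 0, 0, 25, 0, 0, 0, 0, 0, 0, 25]'

```text
t: 33.4
tool_pos: [0.6363, 0.1635, 0.1227]
tool_rot: [3.09, -0.044, 0.544]
contact_force: [-0.5, -0.4, -1.2]
opening: 0.0342
grip_force: 50.4
```

```bash
python3 -c "
from m import *
held(.165)"
```

```text
tcp in deck [0.0023 0.1648 0.0361] tilt err [ 0.0014 -0.0006 -0.    ] [-0.5 -0.4 -1.2]
scene 448 disc top z [0.0203 0.0211 0.023 ]
  x [-0.0423  0.0437] y [0.1185 0.2064]
side 705 disc top z [0.0205 0.0221 0.0236]
  x [-0.0445  0.0302] y [0.1221 0.2074]
```

Request:
jog_arm --commands '[0, -0.01, 0.1, 0, 0.01, 0, 25, 0, 0, 0.05, 0, 0, 0, 25, 0, 0, 0.03, 0, 0, 0, 25, 0, 0, 0.03, 0, 0, 0, 25, 0, 0, 0, 0, 0, 0, 25, 0, 0, 0, 0, 0, 0, 25]'

```text
t: 34.25
tool_pos: [0.6392, 0.1638, 0.1115]
tool_rot: [3.09, -0.045, 0.536]
contact_force: [-18.9, -3.1, 15.9]
opening: 0.0346
grip_force: 53.1
```

```bash
python3 -c "
from m import *
held(.165)"
```

```text
tcp in deck [0.0011 0.1651 0.0246] tilt err [ 0.     -0.0054 -0.0001] [-18.9  -3.1  15.9]
scene 456 disc top z [0.0088 0.0098 0.0115]
  x [-0.0501  0.0434] y [0.1194 0.2135]
side 684 disc top z [0.0088 0.0104 0.0123]
  x [-0.0494  0.0266] y [0.1148 0.2074]
```

Request:
jog_arm --commands '[0, 0, -0.02, 0, 0, 0, 25, 0, 0, 0, 0, 0, 0, 50, 0, 0, 0, 0, 0, 0, 50, 0, 0, 0, 0, 0, 0, 50, 0, 0, -0.4, 0, 0, 0, 60, 0, 0, -0.8, 0, 0, 0, 65, 0, 0, -0.8, 0, 0, 0, 65, 0, 0, 0, 0, 0, 0, 0, 0, 0, 0, 0, 0, 0, 0]'

```text
t: 35.48
tool_pos: [0.5991, 0.1648, 0.2227]
tool_rot: [3.09, -0.045, 0.541]
contact_force: [-0.4, -0.3, -1.4]
opening: 0.029
grip_force: 0.0
```

```bash
python3 - <<'E'
from m import *
survey('6.png',deck=[(-.0015,.165,.018),(-.0015,.055,.018),(-.0015,-.055,.018),(-.0015,-.165,.018)],tray=[(.5305,-.36,.015),(.457,-.36,.015)])
plan([((.53,.28,.20),DOWN,0,5),((.4945,.3555,.10),DOWN,0,4),(None,None,0,3)])
E
```

```text
scene deck [-0.0006  0.1646] 251 rms 0.0012 top 0.1566
scene deck [-0.0013  0.0553] 281 rms 0.0011 top 0.0497
scene deck [-0.0002 -0.0557] 318 rms 0.0011 top 0.05
scene deck [ 0.0005 -0.1656] 369 rms 0.0009 top 0.05
scene tray [ 0.5311 -0.3603] 275 rms 0.0008 top 0.0555
scene tray [ 0.4573 -0.3606] 251 rms 0.0008 top 0.0554
side deck [-0.0022  0.1637] 153 rms 0.0007 top 0.4567
side deck [-0.0027  0.0547] 155 rms 0.001 top 0.0507
side deck [-0.0018 -0.0565] 159 rms 0.0011 top 0.0506
side deck [-0.0008 -0.1662] 136 rms 0.0011 top 0
side tray [ 0.5283 -0.3613] 28 rms 0.0014 top 0
side tray [ 0.4558 -0.3615] 129 rms 0.0012 top 0.0547
12 [-0.25,-0.38,-0.02,0,-0.69,0,0, -0.25,-0.38,0.01,0,-0.69,0,0, -0.25,-0.37,0.02,0,-0.68,0,0, -0.24,-0.38,0.03,0,-0.69,0,0, -0.25,-0.38,0.05,0,-0.69,0,0, -0.16,-0.31,0.42,0,0,0,0, -0.15,-0.31,0.42,0,0,0,0, -0.16,-0.31,0.41,0,0,0,0, -0.16,-0.31,0.42,0,0,0,0, 0,0,0,0,0,0,0, 0,0,0,0,0,0,0, 0,0,0,0,0,0,0]
end [0.4942 0.3555 0.1001]
```

View pics/side6.png

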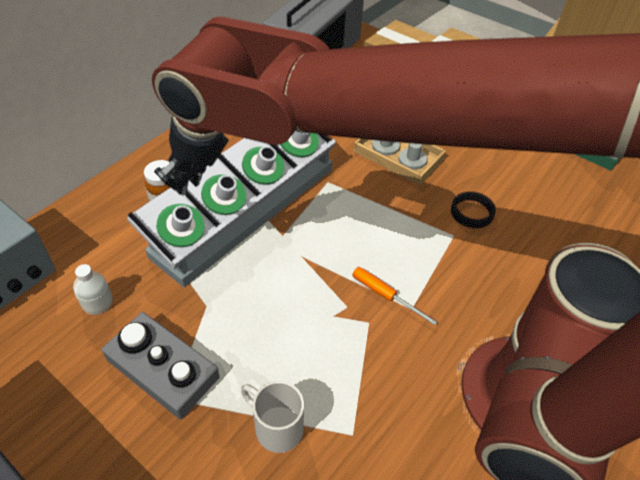

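The view shows all four bays holding flat windows, at (181,222), (226,185), (266,158) and (303,136). Both blanks stand in the tray near (400,150), and the keys at (134,336), (157,354) and (180,371) are up. I'll move above the small key.

Request:
jog_arm --commands '[-0.25, -0.38, -0.02, 0, -0.69, 0, 0, -0.25, -0.38, 0.01, 0, -0.69, 0, 0, -0.25, -0.37, 0.02, 0, -0.68, 0, 0, -0.24, -0.38, 0.03, 0, -0.69, 0, 0, -0.25, -0.38, 0.05, 0, -0.69, 0, 0, -0.16, -0.31, 0.42, 0, 0, 0, 0, -0.15, -0.31, 0.42, 0, 0, 0, 0, -0.16, -0.31, 0.41, 0, 0, 0, 0, -0.16, -0.31, 0.42, 0, 0, 0, 0, 0, 0, 0, 0, 0, 0, 0, 0, 0, 0, 0, 0, 0, 0, 0, 0, 0, 0, 0, 0, 0]'

```text
t: 37.08
tool_pos: [0.4965, 0.3556, 0.1035]
tool_rot: [-3.139, 0.047, -0.008]
contact_force: [-0.4, -0.1, 0.7]
opening: 0.0001
grip_force: 0.0
```

```bash
python3 - <<'E'
from m import *
o=ctrl.get_obs(); print(o['tool_pos'],o['tool_rot'],o['opening'])
a=.062; u=np.array([np.cos(a),np.sin(a)])*.055; c=np.array([.4945,.3555])
for n,p in [('small',c),('med',c-u),('large',c+u)]: print(n,np.round(p,4))
d=eyes.get_image('wrist'); P=cloud(d); im=d['image']
for n,p in [('small',c),('med',c-u),('large',c+u)]:
    m=(np.hypot(P[...,0]-p[0],P[...,1]-p[1])<.025)&(P[...,2]>.055)&(P[...,2]<.068); q=P[m]; 
    if len(q)>5: print(n,len(q),cv2.minEnclosingCircle(q[:,:2].astype(np.float32)),np.median(q,0))
plan([((*c,.065),DOWN,0,1),((*c,.053),DOWN,0,3),(None,None,0,2),((*c,.10),DOWN,0,2)])
E
```

```text
[0.49649425 0.35556835 0.10353683] [-3.13949483  0.04661517 -0.00843569] 9.933753133573634e-05
small [0.4945 0.3555]
med [0.4396 0.3521]
large [0.5494 0.3589]
small 765 ((0.4953405261039734, 0.35758066177368164), 0.009107546880841255) [0.49678456 0.35730515 0.0617381 ]
large 4491 ((0.5497002005577087, 0.36045563220977783), 0.020037226378917694) [0.55079625 0.36031828 0.06194593]
8 [-0.04,0,0.64,-0.02,-0.05,-0.01,0, 0,0,0.07,0,0,0,0, 0,0,0.07,0,0,0,0, 0,0,0.06,0,0,0,0, 0,0,0,0,0,0,0, 0,0,0,0,0,0,0, 0,0,-0.39,0,0,0,0, 0,0,-0.39,0,0,0,0]
end [0.4943 0.3557 0.1   ]
```

Request:
jog_arm --commands '[-0.02, -0.02, 0.6, 0, -0.05, 0, 0, 0, 0, 0.07, 0, 0, 0, 0, 0, 0, 0.07, 0, 0, 0, 0, 0, 0, 0.07, 0, 0, 0, 0, 0, 0, 0, 0, 0, 0, 0, 0, 0, 0, 0, 0, 0, 0]'

```text
t: 37.88
tool_pos: [0.4953, 0.3574, 0.056]
tool_rot: [-3.14, 0.045, -0.001]
contact_force: [-2.8, -2.0, 7.4]
opening: 0.0
grip_force: 3.3
```

Request:
jog_arm --commands '[0, 0, 0.04, 0, 0, 0, 0, 0, 0, 0.04, 0, 0, 0, 0, 0, 0, 0, 0, 0, 0, 0, 0, 0, 0, 0, 0, 0, 0]'

```text
t: 38.38
tool_pos: [0.4955, 0.3576, 0.0555]
tool_rot: [-3.141, 0.044, 0.001]
contact_force: [-13.0, -9.4, 27.7]
opening: 0.0001
grip_force: 14.0
```

Request:
jog_arm --commands '[0, 0, -0.4, 0, 0, 0, 0, 0, 0, -0.4, 0, 0, 0, 0, -0.46, 0.05, 0, 0, 0, 0, 0, -0.46, 0.05, 0, 0, 0, 0, 0, 0, 0, 0, 0, 0, 0, 0, 0, 0, 0, 0, 0, 0, 0]'

```text
t: 39.12
tool_pos: [0.44, 0.353, 0.0977]
tool_rot: [-3.139, 0.045, -0.001]
contact_force: [-0.2, -0.1, -0.5]
opening: 0.0002
grip_force: 0.0
```

```bash
python3 - <<'E'
from m import *
o=ctrl.get_obs(); print(o['tool_pos'],o['tool_rot'],o['contact_force'])
d=eyes.get_image('wrist'); P=cloud(d)
for n,p in [('small',(.495,.3565)),('med',(.440,.353))]:
    m=(np.hypot(P[...,0]-p[0],P[...,1]-p[1])<.025)&(P[...,2]>.05)&(P[...,2]<.068); q=P[m]; 
    if len(q)>5: print(n,len(q),cv2.minEnclosingCircle(q[:,:2].astype(np.float32)),np.median(q,0))
E
```

```text
[0.43998604 0.3529776  0.09769601] [-3.13931865e+00  4.52557393e-02 -5.81724200e-04] [-0.1741058  -0.12026352 -0.45249091]
small 3128 ((0.4948531687259674, 0.357318639755249), 0.016912996768951416) [0.49617028 0.35699082 0.05241803]
med 3719 ((0.44037142395973206, 0.35417717695236206), 0.021820707246661186) [0.44527257 0.35426226 0.05300242]
```

Request:
jog_arm --commands '[0, 0, 0.55, 0, 0, 0, 0, 0, 0, 0.07, 0, 0, 0, 0, 0, 0, 0.06, 0, 0, 0, 0, 0, 0, 0.05, 0, 0, 0, 0, 0, 0, 0, 0, 0, 0, 0, 0, 0, 0, 0, 0, 0, 0]'

```text
t: 39.92
tool_pos: [0.4396, 0.3528, 0.0559]
tool_rot: [-3.141, 0.045, 0.002]
contact_force: [-4.7, -4.9, 11.9]
opening: 0.0002
grip_force: 5.8
```

Request:
jog_arm --commands '[0, 0, 0.03, 0, 0, 0, 0, 0, 0, 0.02, 0, 0, 0, 0, 0, 0, 0, 0, 0, 0, 0]'

```text
t: 40.3
tool_pos: [0.4398, 0.3529, 0.0556]
tool_rot: [3.141, -0.044, -0.003]
contact_force: [-11.8, -9.4, 25.8]
opening: -0.0002
grip_force: 13.1
```

Request:
jog_arm --commands '[0, 0, -0.4, 0, 0, 0, 0, 0, 0, -0.4, 0, 0, 0, 0, 0.46, -0.04, 0, 0, 0, 0, 0, 0.46, -0.04, 0, 0, 0, 0, 0, 0.46, -0.04, 0, 0, 0, 0, 0, 0.45, -0.05, 0, 0, 0, 0, 0, 0, 0, 0, 0, 0, 0, 0, 0, 0, 0, 0, 0, 0, 0]'

```text
t: 41.3
tool_pos: [0.5486, 0.3597, 0.0981]
tool_rot: [-3.14, 0.045, 0.003]
contact_force: [0.4, -1.3, -0.7]
opening: 0.0004
grip_force: 0.0
```

```bash
python3 - <<'E'
from m import *
o=ctrl.get_obs(); print(o['tool_pos'],o['contact_force'])
P=clean(snap('side'))
for n,p in [('small',(.4945,.357)),('med',(.440,.353)),('large',(.5495,.359))]:
    q=P[(np.hypot(P[:,0]-p[0],P[:,1]-p[1])<.007)&(P[:,2]<.075)]; print(n,len(q),np.median(q[:,2]) if len(q) else None)
E
```

```text
[0.54859098 0.35972188 0.09807805] [ 0.37139736 -1.29891367 -0.67603042]
small 51 0.06302963450637622
med 55 0.06357612708790317
large 47 0.06323077676412125
```

Small and medium are back up, so the large key is next.

Request:
jog_arm --commands '[0.01, 0, 0.55, 0, 0, 0, 0, 0, 0, 0.07, 0, 0, 0, 0, 0, 0, 0.06, 0, 0, 0, 0, 0, 0, 0.05, 0, 0, 0, 0, 0, 0, 0.03, 0, 0, 0, 0, 0, 0, 0.02, 0, 0, 0, 0, 0, 0, 0, 0, 0, 0, 0]'

```text
t: 42.22
tool_pos: [0.5498, 0.3602, 0.0558]
tool_rot: [-3.14, 0.045, 0.003]
contact_force: [-11.1, -4.7, 17.7]
opening: -0.0002
grip_force: 9.2
```

Request:
jog_arm --commands '[0, 0, 0.02, 0, 0, 0, 0, 0, 0, 0, 0, 0, 0, 0, 0, 0, -0.4, 0, 0, 0, 0, 0, 0, -0.8, 0, 0, 0, 0, 0, 0, -0.8, 0, 0, 0, 0, 0, 0, 0, 0, 0, 0, 0, 0, 0, 0, 0, 0, 0, 0]'

```text
t: 43.1
tool_pos: [0.5497, 0.3596, 0.1701]
tool_rot: [-3.14, 0.045, 0.001]
contact_force: [-0.1, 0.4, -0.7]
opening: -0.0004
grip_force: 0.0
```

```bash
python3 - <<'E'
from m import *
survey('7.png',deck=[(-.0015,.165,.018),(-.0015,.055,.018),(-.0015,-.055,.018),(-.0015,-.165,.018)],tray=[(.5305,-.36,.015),(.457,-.36,.015)])
P=clean(snap('side'))
for n,p in [('small',(.4945,.357)),('med',(.440,.353)),('large',(.5495,.359))]:
    q=P[(np.hypot(P[:,0]-p[0],P[:,1]-p[1])<.007)&(P[:,2]<.075)]; print(n,len(q),np.median(q[:,2]) if len(q) else None)
print(ctrl.get_obs()['contact_force'])
E
```

```text
scene deck [-0.0005  0.1645] 253 rms 0.0012 top 0.0498
scene deck [-0.0012  0.0556] 281 rms 0.001 top 0.0498
scene deck [-0.0003 -0.0557] 323 rms 0.001 top 0.0499
scene deck [ 0.0005 -0.1655] 371 rms 0.0009 top 0.05
scene tray [ 0.5309 -0.3603] 269 rms 0.0007 top 0.0554
scene tray [ 0.4572 -0.3606] 261 rms 0.0008 top 0.0556
side deck [-0.0021  0.1637] 166 rms 0.001 top 0.0505
side deck [-0.0028  0.0546] 53 rms 0.0008 top 0
side deck (-0.0015, -0.055, 0.018) none 0
side deck (-0.0015, -0.165, 0.018) none 0
side tray (0.5305, -0.36, 0.015) none 0
side tray (0.457, -0.36, 0.015) none 0
small 48 0.06285719495514175
med 59 0.06291967182571534
large 46 0.06305642396614153
[-0.17837316 -1.10359319  0.88293693]
```

Everything is in place and all the keys are up, so I'll hand it in.

```bash
python3 -c "
from station import job
print(job.finish_job())"
```

```text
the job is handed in; nothing more can be done
None
```

The job is handed in: both blanks stand in the tray, all four bays hold a window within about 3 mm of its seat, and the keys were pressed small, medium, large and came back up; `finish_job()` returned no verdict.

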